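Load the flow-cell cassette and clamp it to the click

TASK

Set the white flow-cell cassette flat into the channel of the clamp holder, nose first, and slide it gently under the bridge until it is fully home against the back stop. Then tighten the holder's torque-limiting knob clockwise onto it until you feel its clutch click once, stop before a second click, and let go. Leave the things standing around undisturbed.

Things in the scene. Friction and masses are not known exactly. Their poses are not given: they have to be found in the camera images.
- holder: Grey and aluminium clamp holder, fixed to the worktop, base plate 200 x 110 x 10 mm. Origin on the worktop (z = 0) right under the knob's axis; +x points along the channel inward to the back stop, z up. A bridge on two posts spans the channel and carries the knob: x -13 to +13, y -52 to +52 mm, underside z = 40, top z = 60 mm.
- channel (a point): Point on the channel's bed and middle line at holder x = -80, z = 10 mm, where the fin of a cassette that is home stands. The open-topped channel runs along holder x from -143 mm to the back stop at +22 mm, 45 mm wide between low walls; its lips flare to 56 mm at holder z = 22 mm, from x = -143 to -23 mm. Knob and collar overhang the bridge to x = -23 mm, so set the nose down farther out than that.
- back_stop: Steel stop bar across the channel's inner end, fixed to the holder, 14 mm high. Origin at the bottom middle of the face that the cassette's nose meets (holder x = +22, z = 10 mm). Touch it with less than 20 N.
- pad: Round spring-backed pressing pad, 22 mm across, under the bridge on the knob's axis; it does not turn. Origin at the middle of its underside. Turning the knob clockwise lowers it 5 mm per radian; at the start it hangs 4.5 to 9.5 mm above the top of a cassette lying in the channel, which therefore slides under it.
- collar: Flat steel collar on the screw, 46 mm across, 4 mm thick, holder z = 62 to 66 mm, right under the knob. Origin at its middle underside, z up. It turns with the screw, which the knob drives through the slip clutch.
- knob_top (a point): Middle of the top face of the torque-limiting knob, on its vertical turning axis, at holder z = 96 mm. The knob is black, round and fluted, 35 mm across; its sides can be gripped at any yaw from holder z = 68 to 96 mm. Clockwise seen from above tightens. First click after 1.7 to 2.9 rad, unknown beforehand.
- knob: The knob; origin on its axis at holder z = 66 mm, +x to its mark. Turning takes 0.1 to 0.2 N m (under 0.1 read at rest) until the sprung pad is pressed and the screw bottoms; then torque climbs within 0.1 rad to over 0.3 (0.3 to 0.4 N m), the clutch slips and torque falls away within 0.2 rad more: the click. The screw stays tight. Turning on repeats it every 0.39 rad.
- knob_mark (a point): White index mark on the knob's top face, 14 mm from the axis. Before any click it lies over the collar's own +x axis; each click carries it 0.39 rad further clockwise relative to the collar.
- cassette: White cassette, 120 x 40 x 14 mm, about 120 g, lying loose, weighted at the fin. Origin at the middle of its underside; +x to its nose (end away from the fin; goes in first), z up. Grip fin near its tail: 26 mm long (x), 12 mm thick (y), z = 14 to 48 mm, middle at x = -42 mm. The pad presses the round grey spot near the nose. Home: this origin at holder x = -38, y = 0, z = 10 mm.
- timer: White square bench timer, 62 x 62 x 20 mm, loose bystander. Origin under its middle.
- dropper: Small dropper bottle, 33 mm across, 86 mm tall, loose bystander. Origin under its middle.
- tape: White roll of tape lying flat, 74 mm across, 46 mm high, loose bystander. Origin under its middle.
Not all that is in view belongs to the job. There is more than one size of the cassette; the job needs the middle-sized.

How it is judged:
By the outcome, as a careful person would: the job done as asked, in the order asked, and still so for the second after the job is handed in, with the robot touching nothing.
It also fails if it takes over 69 s, if anything falls off the work surface, if the arm or the gripper's body presses on something with over 40 N, if the wrist force passes 120 N, or if a joint passes its speed limit or range.

ROBOT

A 6-joint arm with a two-finger parallel gripper is mounted at the origin on a cart in front of the work surface, level with it; the furniture and walls round the work are solid. World frame = base frame: x ahead of the robot, y to its left, z up, the work surface at z = 0. Lengths are in mm, angles in rad, forces in N, time in s.
With the tool pointing down it reaches from about 350 to 875 mm from the base axis. Payload 15.5 kg.
Tool frame: the origin (TCP) lies where the fingers leave the gripper's body, on its centre line; the fingertips stand 73 mm ahead of it and the grasp point (between the pads) lies 54 mm ahead of it; z points along the fingers, y is the direction in which the jaws open and shut (so a half turn about z gives the same grasp; the last joint's range is limited). The gripper opens to 85 mm and grips with 20 to 120 N. Pads are 22 mm wide; open, the fingers measure 114 mm over their backs; the gripper's body (76 mm by 85 mm) begins 54 mm behind the grasp point. The pads swing forward as they close: fully open they stand 13 mm farther back than shut.
Start: joints at [-1.256, 0.494, 1.345, -0, 1.302, -0.096], TCP at [249.018, -573.252, 303.877] pointing down, gripper open.
Joint ranges: [-2.91, 2.91], [-0.82, 2.16], [0.22, 2.67], [-1.22, 4.37], [0.12, 2.79], [-3.08, 3.08]. Speed limits (rad/s): [1.89, 1.89, 2.57, 3.01, 3.01, 3.01].

INTERFACE

Orientations are given as [roll, pitch, yaw] about the fixed x, y, z axes, in that order (R = Rz(yaw) Ry(pitch) Rx(roll)).
In Python, from workcell import robot gives the robot as it stands.
- The arm moves only by the tool apply_moves, never from a script. Its argument "motion" is a list that holds one entry, the list of rows, each a list of 7 numbers: the shift along the tool's x, y, z in m, then the turn, a rotation vector about the tool's x, y, z in rad, then the gripper's target within -1 to 1 (fully open at 1, half-way at 0, shut at -1). In form: [[[dx, dy, dz, rx, ry, rz, gripper], ...]]. A call has 1 to 12 rows; each row shifts and turns the commanded pose from where the row before left it, along the tool's axes as they then stand; what a row does not reach is not made up. A row lasts 1/12 s, in which the tool goes at most 41.7 mm and 7.16 degrees, less where a joint would pass 70% of its speed; a pose out of reach is approached as far as the arm can. A call is refused whole if a number of a shift passes 0.0417 or a number of a turn 0.125, either way. A call with a gripper value outside its range is refused whole. The fingers move at their own pace and stop on an object; "force" is the grip in N (left out, the last holds). Time passes only in rows, so rows that do not move let the fingers close. It gives the time, the measured TCP pose, the force and the opening at its end, in the units of the state.
- robot.observe(): the state, without advancing time (a new reading comes with each control period).
- robot.camera(name): name is "side" or "top" or "wrist"; returns the picture (384x512x3 uint8, red, green, blue); there is no depth.
- robot.camera_model(name): a dict with "fx", "fy", "cx", "cy" (pixels), "R" (3x3) and "t" (3): a world point X has camera coordinates R X + t. Camera axes: x right, y down, z forward; pixel columns grow to the right and rows downward; lengths in mm; the calibration is good to about 2 mm. The wrist camera is an equidistant fisheye: a pixel r from the principal point sees the ray r / f radians off the axis. A picture is of the moment at which its call begins: read the wrist's pose just before it. camera_model takes no time and is no camera call; for the wrist camera it gives the pose at the moment of the call.
- robot.job_done(): hands the job in, once; it reports no verdict.
Trained networks look in the newest picture that a camera, given by its name, has taken for a name from the list of things; names that differ only in an ending like _2 or _b are one class to them, and where a whole thing is asked for, a point or a joint stands for the part that bears it (a point fixed in the world has none). Each returns a list of dicts, best first, with "p" (0 to 1); they miss things now and then, are a little off and sometimes report something else, mostly with a low value. They report only what shows in the picture. A call takes as long as a camera call. They do not tell look-alikes from the thing itself.
- robot.find_in(camera, label): "centre" ([x, y, z] in mm, in world coordinates, good to about 4 mm: the middle of the surface that is visible of it).
- robot.spot_point(camera, label): "centre" ([x, y, z] in mm, in world coordinates, good to about 4 mm: a listed point, or the origin of a listed thing).
The state is a dict: "time": time; "q": joint angles; "dq": joint speeds; "effort": joint torques, N m; "eef_pos": TCP position; "eef_rot": TCP orientation; "force": force on the tool from outside, world axes, zero at the start; "moment": the same for the moment, N m; "gripper_width": finger opening in mm.
Only numpy, scipy, OpenCV 4.12 (cv2) and the standard library are available. Lean on these libraries where they do the work, as an engineer would, in place of code of your own. Each camera call takes 0.05 s, during which the arm holds its last target. There are 200 camera calls.

## Working session

There is one attempt and no reset: what is moved stays moved. The work goes in short steps, Python scripts to look and compute and a tool call to move; the robot and the scene stay as the last step left them, time stands still between calls to the robot, and variables do not carry over. Pictures are saved under pics/ and viewed, about 8 in all and at most 12, crops included, and the job is handed in when it is done.

Besides the shell and the picture viewer there is one more tool, called by a JSON object that holds its "method" and its "body". apply_moves: Moves the arm, as the interface text tells. Its arguments: {"type":"object","properties":{"motion":{"type":"array"},"force":{"type":"number"}},"required":["motion"]}

```bash
ls; mkdir -p pics; python3 - <<'E'
from workcell import robot
import cv2,numpy as np
a=[robot.camera(n) for n in("top","side")]
for i,n in enumerate(("top","side")): cv2.imwrite(f"pics/{n}0.png",a[i][:,:,::-1])
for n in("top","side"):
  for l in("holder","channel","back_stop","knob_top","knob_mark","cassette","timer","dropper","tape"):
    print(n,l,[(np.round(d["centre"]).tolist(),round(d["p"],2)) for d in robot.spot_point(n,l)[:5]])
print(robot.observe())
E
```

```text
pics
top holder [([546.0, 114.0, -2.0], 0.9)]
top channel [([623.0, 97.0, 8.0], 0.61), ([524.0, 123.0, 10.0], 0.45)]
top back_stop [([522.0, 124.0, 10.0], 0.36), ([530.0, 117.0, 97.0], 0.33)]
top knob_top [([545.0, 120.0, 97.0], 0.55)]
top knob_mark [([533.0, 120.0, 97.0], 0.6)]
top cassette [([430.0, -372.0, -0.0], 0.86), ([424.0, -88.0, 2.0], 0.68), ([439.0, -254.0, -4.0], 0.59)]
top timer [([462.0, 330.0, 0.0], 0.89), ([622.0, 97.0, 10.0], 0.16)]
top dropper [([690.0, 324.0, 2.0], 0.56)]
top tape [([690.0, -316.0, 2.0], 0.98)]
side holder [([543.0, 122.0, 2.0], 0.85)]
side channel [([617.0, 93.0, 5.0], 0.85)]
side back_stop [([519.0, 122.0, 9.0], 0.48)]
side knob_top [([542.0, 114.0, 96.0], 0.64)]
side knob_mark [([529.0, 121.0, 95.0], 0.56)]
side cassette [([424.0, -88.0, -3.0], 0.78), ([439.0, -249.0, -2.0], 0.66), ([428.0, -370.0, -5.0], 0.5)]
side timer [([463.0, 332.0, 1.0], 0.98)]
side dropper []
side tape [([689.0, -316.0, -2.0], 0.81)]
{'time': 1.0, 'q': array([-1.25646353e+00,  4.93577896e-01,  1.34546277e+00, -8.31794137e-06,
        1.30251640e+00, -9.54830400e-02]), 'dq': array([ 0.00038953, -0.0004642 ,  0.00088882,  0.00035642, -0.0008658 ,
       -0.00048089]), 'effort': array([-1.57758474e-03, -8.82037139e+01, -3.84266281e+01, -4.74690969e-04,
        4.40226859e-04, -3.06545940e-05]), 'eef_pos': array([ 249.04031222, -573.25504611,  303.90335334]), 'eef_rot': array([3.14155800e+00, 1.13763112e-05, 4.09818046e-01]), 'force': array([ 0.6834147 ,  0.19475807, -0.23451278]), 'moment': array([-0.00663104, -0.08165311,  0.00160191]), 'gripper_width': 85.55384605754828}
```

View pics/top0.png

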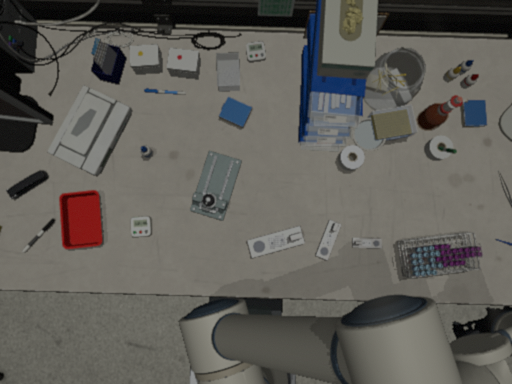

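View pics/side0.png

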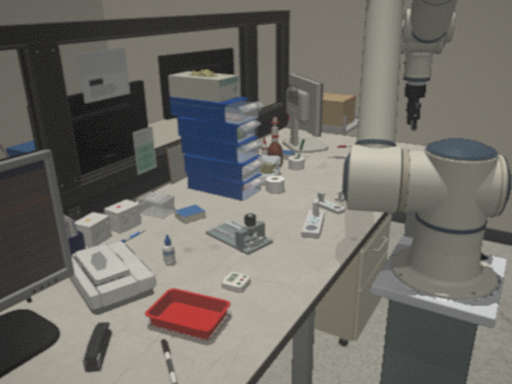

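```bash
python3 - <<'E'
import cv2,numpy as np
a=cv2.imread("pics/top0.png")
c1=cv2.resize(a[215:265,240:390],None,fx=5,fy=5,interpolation=cv2.INTER_CUBIC)
c2=cv2.resize(a[145:225,180:255],None,fx=4.2,fy=4.2,interpolation=cv2.INTER_CUBIC)
o=np.zeros((c1.shape[0]+c2.shape[0],750,3),np.uint8);o[:250]=c1;o[250:,:c2.shape[1]]=c2
cv2.imwrite("pics/crop1.png",o)
E
```

```text
(no output)
```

View pics/crop1.png

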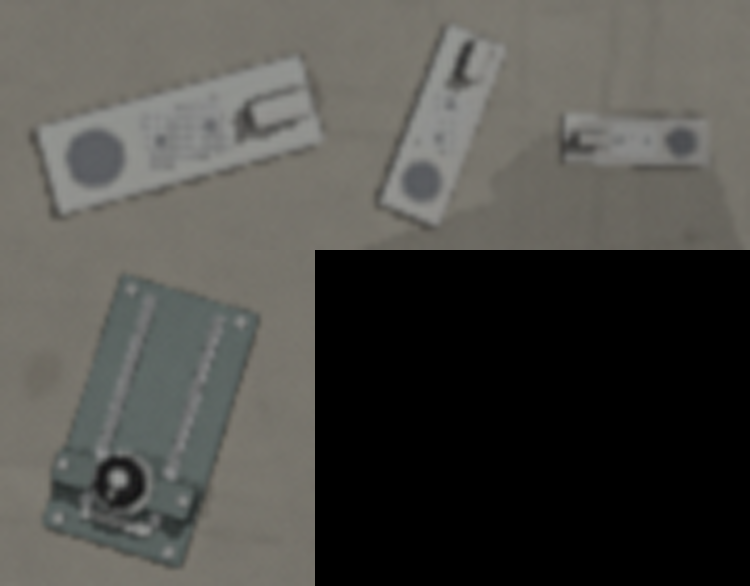

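The look-alikes in the top view are large at (275,242), middle at (328,240) and small at (367,243). I choose the middle one: its fin is at about (333,227), its nose points down-left, and its yaw is about 2.78. The holder's +x points towards the robot, at a yaw of about 2.84. I'll approach above the fin.

{"method": "apply_moves", "body": {"motion": [[[0.033,-0.019,0,0,0,0,1],[0.033,-0.019,0,0,0,0,1],[0.033,-0.019,0,0,0,0,1],[0.033,-0.019,0,0,0,0,1],[0.033,-0.019,0,0,0,0,1],[0.033,-0.019,0,0,0,0,1],[0.033,-0.019,0,0,0,0,1],[0.033,-0.019,0,0,0,0,1],[0.033,-0.019,0,0,0,0,1],[0.033,-0.019,0,0,0,0,1],[0,0,0,0,0,0.11,1],[0,0,0,0,0,0.11,1]]]}}

```text
time: 2.0
eef_pos: [477.2, -265.6, 303.9]
eef_rot: [3.142, -0.0, 0.189]
force: [0.3, -0.7, 0.2]
gripper_width: 84.9
```

{"method": "apply_moves", "body": {"motion": [[[0,0,0.015,0,0,0.11,1],[0,0,0.015,0,0,0.11,1],[0,0,0.015,0,0,0.11,1],[0,0,0.015,0,0,0.11,1],[0,0,0.015,0,0,0.11,1],[0,0,0,0,0,0,1]]]}}

```text
time: 2.5
eef_pos: [475.1, -266.9, 226.6]
eef_rot: [-3.141, 0.004, -0.366]
force: [-1.0, 0.1, -0.5]
gripper_width: 85.4
```

```bash
cat > h.py <<'E'
from workcell import robot
import cv2,numpy as np
def spots(cam,labels):
    for l in labels: print(cam,l,[(np.round(d["centre"],1).tolist(),round(d["p"],2)) for d in robot.spot_point(cam,l)[:4]])
def st():
    s=robot.observe(); print({k:np.round(s[k],3).tolist() for k in("time","q","eef_pos","eef_rot","force","moment","gripper_width")}); return s
def px(m,P,fish):
    c=np.array(m["R"])@np.array(P,float)+np.array(m["t"]).ravel()
    if fish:
        r=np.hypot(c[0],c[1]); k=np.arctan2(r,c[2])/max(r,1e-9); u=c[:2]*k
    else: u=c[:2]/c[2]
    return np.array([m["fx"]*u[0]+m["cx"],m["fy"]*u[1]+m["cy"]])
def plane(m,uv,z,fish):
    u=np.array([(uv[0]-m["cx"])/m["fx"],(uv[1]-m["cy"])/m["fy"]]); r=np.hypot(*u)
    d=np.r_[u*(np.sin(r)/r if fish else 1),np.cos(r) if fish else 1]
    R=np.array(m["R"]);o=-R.T@np.array(m["t"]).ravel(); d=R.T@d
    return o+d*(z-o[2])/d[2]
E
python3 - <<'E'
from h import *
import pickle
s=st(); m=robot.camera_model("wrist"); a=robot.camera("wrist"); cv2.imwrite("pics/w1.png",a[:,:,::-1]); pickle.dump(m,open("w1.pkl","wb"))
print(m)
spots("wrist",["cassette"])
print([(np.round(d["centre"]),d["p"]) for d in robot.find_in("wrist","cassette")])
E
```

```text
{'time': 2.5, 'q': [-0.621, 0.475, 1.634, 0.0, 1.037, 1.315], 'eef_pos': [475.119, -266.89, 226.595], 'eef_rot': [-3.141, 0.004, -0.366], 'force': [-1.046, 0.144, -0.452], 'moment': [0.06, 0.049, -0.033], 'gripper_width': 85.356}
{'fx': 297.3186396354542, 'fy': 297.3186396354542, 'cx': 253.45305622791153, 'cy': 195.11371524542741, 'R': array([[-0.35792873, -0.93374702, -0.00187962],
       [-0.8833513 ,  0.33795703,  0.32476995],
       [-0.30261775,  0.11790486, -0.94579117]]), 't': array([-78.69955911, 492.34616539, 483.42518251])}
wrist cassette [([426.6, -369.3, -4.0], 0.9), ([423.7, -89.5, -2.5], 0.79), ([432.0, -252.0, -0.6], 0.61)]
[(array([ 442., -116.,   14.]), 0.76), (array([ 440., -258.,   14.]), 0.72), (array([ 429., -365.,    7.]), 0.64)]
```

View pics/w1.png

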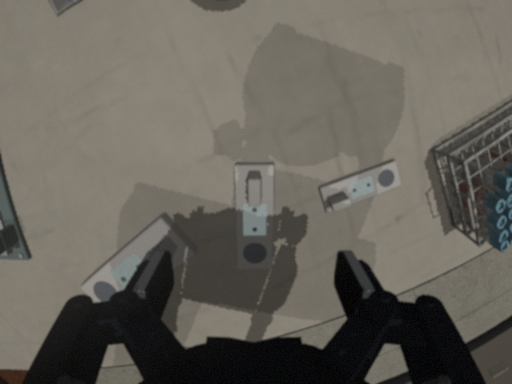

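The middle cassette shows with its tail edge at (235–273,163), its nose edge at about (237–272,267), its fin top around (254,185) and its grey spot at (255,252).

```bash
python3 - <<'E'
from h import *
import pickle
m=pickle.load(open("w1.pkl","rb")); a=cv2.imread("pics/w1.png")
P=lambda u,z:plane(m,u,z,True)
t=(P((235,163),14)+P((273,163),14))/2; n=(P((237.5,267),14)+P((271.5,268),14))/2; s=P((255,252.5),14)
for x in (t,n,s): print(x.round(1))
print(np.linalg.norm(n-t), np.linalg.norm(P((235,163),14)-P((273,163),14)))
d=(n-t)/np.linalg.norm(n-t); print("yaw",np.arctan2(d[1],d[0]),"fin",t+18*d)
cv2.imwrite("pics/w1c.png",cv2.resize(a[150:285,190:325],None,fx=4.4,fy=4.4,interpolation=cv2.INTER_CUBIC))
E
```

```text
[ 493.2 -273.9   14. ]
[ 381.6 -231.9   14. ]
[ 399.9 -239.4   14. ]
119.20796924957202 37.08566990984833
yaw 2.7811059638166586 fin [ 476.34277643 -267.58391016   14.        ]
```

View pics/w1c.png

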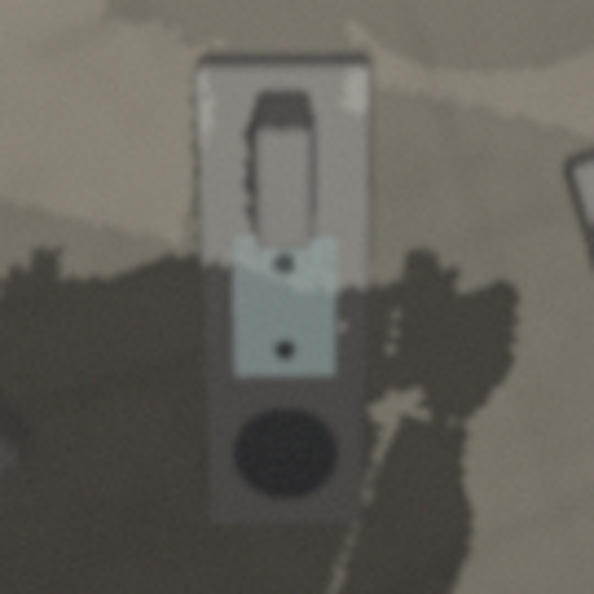

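{"method": "apply_moves", "body": {"motion": [[[0,0,0.03,0,0,0,1],[0,0,0.03,0,0,0,1],[0,0,0.03,0,0,0,1],[0,0,0.025,0,0,0,1],[0,0,0.015,0,0,0,1],[0,0,0,0,0,0,1]]]}}

```text
time: 3.15
eef_pos: [475.5, -267.2, 97.2]
eef_rot: [-3.141, 0.003, -0.357]
force: [-1.5, 0.7, -0.4]
gripper_width: 85.3
```

{"method": "apply_moves", "body": {"motion": [[[0,0,0.005,0,0,0,-1],[0,0,0,0,0,0,-1],[0,0,0,0,0,0,-1],[0,0,0,0,0,0,-1],[0,0,0,0,0,0,-1],[0,0,0,0,0,0,-1],[0,0,0,0,0,0,-1],[0,0,0,0,0,0,-1],[0,0,0,0,0,0,-1],[0,0,0,0,0,0,-1]]], "force": 40}}

```text
time: 3.98
eef_pos: [476.2, -267.7, 94.6]
eef_rot: [3.141, -0.001, -0.36]
force: [-0.8, 1.1, 9.0]
gripper_width: 11.3
```

{"method": "apply_moves", "body": {"motion": [[[0,0,-0.005,0,0,0,-1],[0,0,-0.015,0,0,0,-1],[0,0,-0.03,0,0,0,-1],[0,0,-0.03,0,0,0,-1],[0,0,-0.03,0,0,0,-1],[0,0,-0.03,0,0,0,-1],[0,0,-0.01,0,0,0,-1]]]}}

```text
time: 4.57
eef_pos: [476.9, -268.1, 248.3]
eef_rot: [3.14, -0.005, -0.36]
force: [1.0, -0.6, -0.6]
gripper_width: 11.7
```

{"method": "apply_moves", "body": {"motion": [[[0.003,-0.02,0,0,0,0,-1],[0.006,-0.034,0,0,0,0,-1],[0.006,-0.034,0,0,0,0,-1],[0.006,-0.034,0,0,0,0,-1],[0.006,-0.034,0,0,0,0,-1],[0.006,-0.034,0,0,0,0,-1],[0.006,-0.034,0,0,0,0,-1],[0.006,-0.034,0,0,0,0,-1],[0.006,-0.034,0,0,0,0,-1],[0.006,-0.034,0,0,0,0,-1],[0.006,-0.034,0,0,0,0,-1],[0.006,-0.03,0,0,0,0,-1]]]}}

```text
time: 5.57
eef_pos: [678.4, 75.3, 243.6]
eef_rot: [3.142, 0.001, -0.36]
force: [0.2, -0.2, -0.7]
gripper_width: 11.3
```

{"method": "apply_moves", "body": {"motion": [[[0,0,0,0,0,0,-1],[0,0,0,0,0,0,-1],[0,0,0,0,0,0,-1]]]}}

```text
time: 5.82
eef_pos: [677.6, 73.0, 243.5]
eef_rot: [3.141, 0.001, -0.36]
force: [-0.8, -0.4, -0.8]
gripper_width: 11.3
```

```bash
python3 - <<'E'
from h import *
import pickle
s=st(); m=robot.camera_model("wrist"); a=robot.camera("wrist"); cv2.imwrite("pics/w2.png",cv2.resize(a[:,:,::-1],None,fx=1.5,fy=1.5,interpolation=cv2.INTER_CUBIC)); pickle.dump(m,open("w2.pkl","wb"))
spots("wrist",["holder","channel","back_stop","knob_top","knob_mark","cassette"])
E
```

```text
{'time': 5.817, 'q': [0.02, 0.63, 1.261, -0.0, 1.252, 1.951], 'eef_pos': [677.581, 73.037, 243.455], 'eef_rot': [3.141, 0.001, -0.36], 'force': [-0.836, -0.385, -0.788], 'moment': [0.027, -0.013, 0.01], 'gripper_width': 11.265}
wrist holder [([691.3, 323.2, 0.1], 0.71)]
wrist channel []
wrist back_stop []
wrist knob_top []
wrist knob_mark []
wrist cassette [([425.6, -88.2, -3.5], 0.71), ([634.4, 86.2, 147.7], 0.61)]
```

View pics/w2.png

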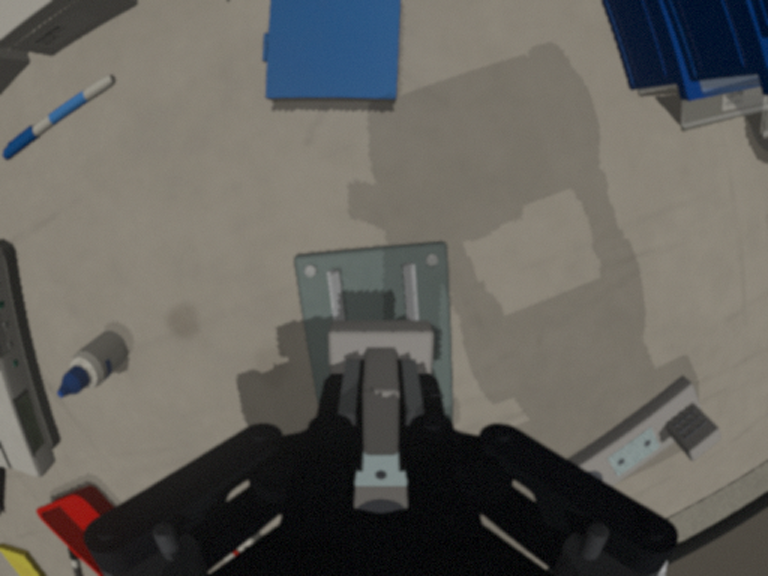

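Cassette held straight, with its tail at (330–432,335) in the 1.5x picture. The holder's outer end corners are at (296,256) and (444,242), and the rails are visible. Next I'll compute the holder pose from these and from the top view.

```bash
python3 - <<'E'
from h import *
import pickle
m=pickle.load(open("w2.pkl","rb")); w=lambda u,z:plane(m,np.array(u)/1.5,z,True)
A,B,C=w((296,256),10),w((444,242),10),w((451,415),10); print("wrist corners",A.round(1),B.round(1),C.round(1),np.linalg.norm(A-B))
f=lambda d:np.arctan2(d[1],d[0])
print("yaw from edge",f(C-B),"end", f(B-A)-np.pi/2, f(A-B)-np.pi/2)
t=robot.camera_model("top"); T=lambda u,z:plane(t,u,z,False)
c=[T((180+x/4.2,145+(y-250)/4.2),10) for x,y in((122,273),(260,315),(185,567),(45,528))]
for x in c: print(x.round(1))
print("top yaw",f(c[3]-c[0]),f(c[2]-c[1]),"len",np.linalg.norm(c[3]-c[0]),np.linalg.norm(c[1]-c[0]),"mean",np.mean(c,0))
k=T((180+120/4.2,145+(482-250)/4.2),96); print("knob",k)
cas=[w((330,336),107.5+44) ,w((432,333),151)]; 
E
```

```text
wrist corners [705.5 126.6  10. ] [678.   25.1  10. ] [538.2  63.1  10. ] 105.07325348759285
yaw from edge 2.876568144265062 end -3.405925536046089 -0.2643328824562958
[704.9 128.1  10. ]
[676.1  23.3  10. ]
[485.6  72.9  10. ]
[511.4 177.6  10. ]
top yaw 2.8915478482544934 2.887298754787728 len 199.81144851190166 108.70606918647628 mean [594.48780488 100.48279849  10.        ]
knob [539.97033793 115.47902941  96.        ]
```

{"method": "apply_moves", "body": {"motion": [[[-0.0044,-0.0057,0,0,0,0,-1],[0,0,0.015,0,0,-0.05,-1],[0,0,0.025,0,0,-0.05,-1],[0,0,0.025,0,0,0,-1],[0,0,0.025,0,0,0,-1],[0,0,0.018,0,0,0,-1],[0,0,0,0,0,0,-1],[0,0,0,0,0,0,-1],[0,0,0,0,0,0,-1]]]}}

```text
time: 6.92
eef_pos: [676.5, 80.3, 137.2]
eef_rot: [-3.141, -0.002, -0.26]
force: [0.4, 0.2, 0.8]
gripper_width: 11.3
```

```bash
python3 - <<'E'
from h import *
import pickle
s=st(); m=robot.camera_model("wrist"); a=robot.camera("wrist")[:,:,::-1]; pickle.dump(m,open("w3.pkl","wb"))
cv2.imwrite("pics/w3full.png",a)
cv2.imwrite("pics/w3.png",cv2.resize(a[100:300,150:360],None,fx=2.9,fy=2.9,interpolation=cv2.INTER_CUBIC))
E
```

```text
{'time': 6.917, 'q': [0.03, 0.746, 1.351, 0.0, 1.043, 1.861], 'eef_pos': [676.525, 80.257, 137.246], 'eef_rot': [-3.141, -0.002, -0.26], 'force': [0.368, 0.163, 0.818], 'moment': [0.018, 0.021, -0.007], 'gripper_width': 11.336}
```

View pics/w3.png

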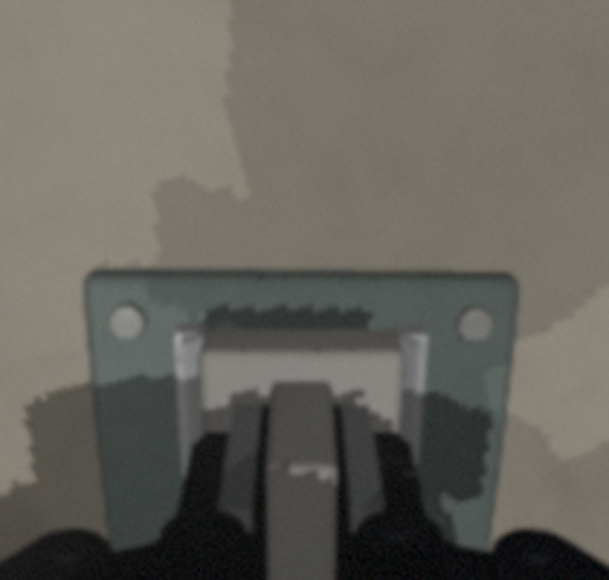

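Cassette and holder share their midline (crop column ~301: cassette 203–400, rails 175–428) and are parallel. Lower it.

{"method": "apply_moves", "body": {"motion": [[[0,0,0.01,0,0,0,-1],[0,0,0.01,0,0,0,-1],[0,0,0.006,0,0,0,-1],[0,0,0,0,0,0,-1],[0,0,0,0,0,0,-1]]]}}

```text
time: 7.38
eef_pos: [675.6, 80.0, 109.2]
eef_rot: [3.141, 0.001, -0.26]
force: [0.5, -0.6, -0.6]
gripper_width: 11.6
```

{"method": "apply_moves", "body": {"motion": [[[0,0,0.002,0,0,0,-1],[0,0,0.002,0,0,0,-1],[0,0,0,0,0,0,-1],[0,0,0,0,0,0,-1]]]}}

```text
time: 7.72
eef_pos: [675.9, 80.0, 105.9]
eef_rot: [-3.142, -0.0, -0.26]
force: [0.2, 0.5, -0.7]
gripper_width: 11.6
```

{"method": "apply_moves", "body": {"motion": [[[0,0,0.001,0,0,0,-1],[0,0,0.001,0,0,0,-1],[0,0,0,0,0,0,-1],[0,0,0,0,0,0,-1]]]}}

```text
time: 8.05
eef_pos: [676.1, 80.1, 104.6]
eef_rot: [-3.141, -0.001, -0.26]
force: [-3.0, -0.2, 8.3]
gripper_width: 11.2
```

{"method": "apply_moves", "body": {"motion": [[[-0.004,0,-0.0007,0,0,0,-1],[-0.005,0,0,0,0,0,-1],[-0.005,0,0,0,0,0,-1],[-0.005,0,0,0,0,0,-1],[-0.005,0,0,0,0,0,-1],[0,0,0,0,0,0,-1]]]}}

```text
time: 8.55
eef_pos: [651.6, 86.5, 104.6]
eef_rot: [3.141, 0.001, -0.26]
force: [-0.3, 0.1, 0.2]
gripper_width: 10.9
```

{"method": "apply_moves", "body": {"motion": [[[-0.005,0,0,0,0,0,-1],[-0.005,0,0,0,0,0,-1],[-0.005,0,0,0,0,0,-1],[-0.005,0,0,0,0,0,-1],[-0.004,0,0,0,0,0,-1],[0,0,0,0,0,0,-1],[0,0,0,0,0,0,-1]]]}}

```text
time: 9.13
eef_pos: [629.0, 92.5, 104.6]
eef_rot: [3.141, 0.001, -0.26]
force: [-2.4, -0.1, 3.8]
gripper_width: 11.6
```

{"method": "apply_moves", "body": {"motion": [[[-0.002,0,0,0,0,0,-1],[-0.002,0,0,0,0,0,-1],[-0.002,0,0,0,0,0,-1],[0,0,0,0,0,0,-1],[0,0,0,0,0,0,-1]]]}}

```text
time: 9.55
eef_pos: [623.6, 94.0, 104.6]
eef_rot: [3.142, 0.0, -0.26]
force: [-0.9, 0.2, 4.0]
gripper_width: 11.4
```

{"method": "apply_moves", "body": {"motion": [[[-0.001,0,0,0,0,0,-1],[-0.001,0,0,0,0,0,-1],[0,0,0,0,0,0,-1]]]}}

```text
time: 9.8
eef_pos: [621.8, 94.5, 104.6]
eef_rot: [-3.142, -0.0, -0.26]
force: [0.5, -0.3, 2.8]
gripper_width: 11.2
```

{"method": "apply_moves", "body": {"motion": [[[-0.001,0,0,0,0,0,-1],[0,0,0,0,0,0,-1],[0,0,0,0,0,0,-1]]]}}

```text
time: 10.05
eef_pos: [620.8, 94.7, 104.6]
eef_rot: [-3.142, 0.0, -0.26]
force: [0.7, 0.2, 3.0]
gripper_width: 11.5
```

{"method": "apply_moves", "body": {"motion": [[[-0.001,0,0,0,0,0,-1],[0,0,0,0,0,0,-1],[-0.001,0,0,0,0,0,-1],[0,0,0,0,0,0,-1]]]}}

```text
time: 10.38
eef_pos: [620.3, 94.9, 105.1]
eef_rot: [-3.141, -0.003, -0.26]
force: [8.7, -4.0, -0.2]
gripper_width: 11.4
```

{"method": "apply_moves", "body": {"motion": [[[-0.001,0,0,0,0,0,-1],[0,0,0,0,0,0,-1]]]}}

```text
time: 10.55
eef_pos: [620.1, 95.0, 105.4]
eef_rot: [-3.141, -0.005, -0.26]
force: [10.4, -5.4, 0.6]
gripper_width: 11.4
```

{"method": "apply_moves", "body": {"motion": [[[-0.0007,0,0,0,0,0,-1],[0,0,0,0,0,0,-1]]]}}

```text
time: 10.72
eef_pos: [620.0, 95.1, 105.6]
eef_rot: [-3.141, -0.006, -0.26]
force: [14.7, -6.7, 1.5]
gripper_width: 11.7
```

{"method": "apply_moves", "body": {"motion": [[[0.001,0,0,0,0,0,-1],[0.001,0,0,0,0,0,-1],[0,0,0,0,0,0,-1]]]}}

```text
time: 10.97
eef_pos: [620.4, 94.8, 104.9]
eef_rot: [-3.141, -0.002, -0.26]
force: [6.6, -4.6, 0.6]
gripper_width: 11.3
```

{"method": "apply_moves", "body": {"motion": [[[0,0,0,0,0,0,0.3],[0,0,0,0,0,0,0.3],[0,0,0,0,0,0,0.3],[0,0,0,0,0,0,0.3],[0,0,0,0,0,0,0.3],[0,0,-0.01,0,0,0,1],[0,0,-0.02,0,0,0,1],[0,0,-0.03,0,0,0,1],[0,0,-0.03,0,0,0,1],[0,0,-0.03,0,0,0,1]]]}}

```text
time: 11.8
eef_pos: [618.9, 95.1, 226.5]
eef_rot: [3.142, 0.0, -0.26]
force: [1.7, -0.3, -0.4]
gripper_width: 85.5
```

```bash
python3 - <<'E'
from h import *
import pickle
s=st(); m=robot.camera_model("wrist"); a=robot.camera("wrist")[:,:,::-1]; pickle.dump(m,open("w4.pkl","wb"))
cv2.imwrite("pics/w4.png",cv2.resize(a[90:384,120:400],None,fx=2,fy=2,interpolation=cv2.INTER_CUBIC))
spots("wrist",["channel","back_stop","knob_top","knob_mark","cassette","holder"])
b=robot.camera("side");cv2.imwrite("pics/s4.png",cv2.resize(b[190:270,190:300,::-1],None,fx=6,fy=6,interpolation=cv2.INTER_CUBIC))
spots("side",["knob_top","cassette"])
E
```

```text
{'time': 11.8, 'q': [0.057, 0.574, 1.43, 0.0, 1.137, 1.888], 'eef_pos': [618.874, 95.142, 226.545], 'eef_rot': [3.142, 0.0, -0.26], 'force': [1.688, -0.333, -0.408], 'moment': [-0.015, -0.033, 0.015], 'gripper_width': 85.487}
wrist channel []
wrist back_stop []
wrist knob_top [([545.6, 118.5, 94.0], 0.79)]
wrist knob_mark [([530.6, 118.1, 97.0], 0.58)]
wrist cassette [([575.8, 105.2, 10.1], 0.84), ([424.0, -85.7, -1.3], 0.84)]
wrist holder [([542.8, 118.7, 0.3], 0.78)]
side knob_top [([545.5, 116.3, 93.2], 0.54)]
side cassette [([423.0, -87.7, 1.8], 0.75), ([529.0, 120.0, 96.7], 0.7), ([430.2, -372.0, -3.5], 0.51), ([587.5, 108.3, 12.0], 0.5)]
```

View pics/w4.png

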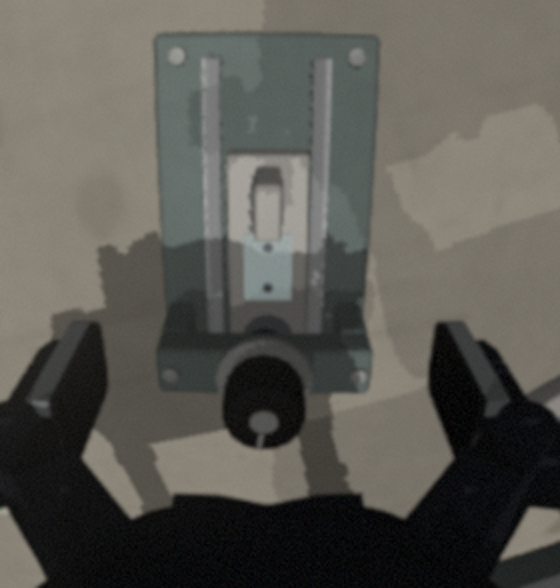

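The cassette lies flat and centred in the channel, with its tail edge at (228–310,153) and the knob top's centre near (264,423) in this crop. Next I'll check the home position and locate the knob axis.

```bash
python3 - <<'E'
from h import *
import pickle
m=pickle.load(open("w4.pkl","rb")); w=lambda u,z:plane(m,np.array(u)/2+[120,90],z,True)
d=np.array([-.9665,.2566,0])
t=(w((228,153.5),24)+w((310,153.5),24))/2; e=(w((156,36),10)+w((378,38),10))/2; s=w((264,423),96)
print("tail",t,"end",e,"knob disc",s,"tail-end",(t-e)@d)
o1=t+98*d; o1[2]=0; print("origin if home",o1)
e2=w((263,375),62); print(e2)
for x,y in((224,400),(304,400)): print(w((x,y),82))
E
```

```text
tail [636.74126802  89.52704134  24.        ] end [690.27930392  76.26326381  10.        ] knob disc [540.59454095 117.36567772  96.        ] tail-end 55.14799701250868
origin if home [542.02426802 114.67384134   0.        ]
[542.70121121 117.4700555   62.        ]
[546.99236746 134.24137679  82.        ]
[537.8625852  99.6666638  82.       ]
```

{"method": "apply_moves", "body": {"motion": [[[-0.02,0,0,0,0,0,1],[-0.03,-0.001,0,0,0,0,1],[-0.03,0,0,0,0,0,1],[0,0,0,0,0,-0.11,1],[0,0,0,0,0,-0.11,1],[0,0,0,0,0,-0.11,1],[0,0,0,0,0,-0.11,1],[0,0,0,0,0,-0.11,1],[0,0,0,0,0,-0.11,1],[0,0,0,0,0,-0.11,1],[0,0,0,0,0,-0.11,1],[0,0,0,0,0,-0.11,1]]]}}

```text
time: 13.3
eef_pos: [542.0, 116.7, 224.1]
eef_rot: [-3.141, 0.001, 0.735]
force: [0.2, 0.0, -0.0]
gripper_width: 85.3
```

{"method": "apply_moves", "body": {"motion": [[[0,0,0,0,0,-0.11,1],[0,0,0,0,0,-0.11,1],[0,0,0,0,0,-0.11,1],[0,0,0,0,0,-0.11,1],[0,0,0,0,0,-0.11,1],[0,0,0,0,0,-0.11,1],[0,0,0,0,0,-0.11,1],[0,0,0,0,0,-0.11,1],[0,0,0,0,0,-0.11,1],[0,0,0,0,0,-0.11,1],[0,0,0,0,0,-0.11,1],[0,0,0,0,0,-0.11,1]]]}}

```text
time: 14.3
eef_pos: [542.0, 116.7, 224.1]
eef_rot: [-3.141, -0.0, 2.055]
force: [0.3, -0.4, 0.1]
gripper_width: 85.5
```

{"method": "apply_moves", "body": {"motion": [[[0,0,0,0,0,-0.11,1],[0,0,0,0,0,-0.11,1],[0,0,0,0,0,-0.11,1],[0,0,0,0,0,0,1],[0,0,0,0,0,0,1]]]}}

```text
time: 14.72
eef_pos: [542.1, 116.7, 224.3]
eef_rot: [-3.141, -0.0, 2.376]
force: [-0.2, 0.4, -0.2]
gripper_width: 85.2
```

```bash
python3 - <<'E'
from h import *
import pickle
s=st(); m=robot.camera_model("wrist"); a=robot.camera("wrist")[:,:,::-1]; pickle.dump(m,open("w5.pkl","wb"))
cv2.imwrite("pics/w5.png",cv2.resize(a[130:384,140:370],None,fx=2.3,fy=2.3,interpolation=cv2.INTER_CUBIC))
spots("wrist",["knob_top","knob_mark","cassette","back_stop"])
E
```

```text
{'time': 14.717, 'q': [0.104, 0.488, 1.615, 0.0, 1.039, -0.701], 'eef_pos': [542.05, 116.663, 224.258], 'eef_rot': [-3.141, -0.0, 2.376], 'force': [-0.194, 0.447, -0.216], 'moment': [-0.008, 0.034, -0.016], 'gripper_width': 85.214}
wrist knob_top [([543.3, 119.4, 95.9], 0.94), ([539.5, 118.8, 0.2], 0.31)]
wrist knob_mark [([532.0, 120.6, 95.2], 0.98)]
wrist cassette [([429.3, -369.1, -3.7], 0.91), ([575.4, 103.5, 10.5], 0.77), ([425.1, -89.3, -1.3], 0.67), ([546.7, 115.1, 61.7], 0.21)]
wrist back_stop [([517.7, 120.6, 4.6], 0.76)]
```

View pics/w5.png

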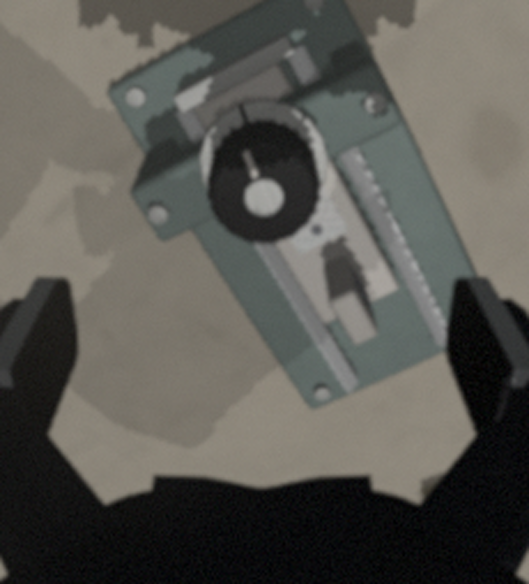

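The knob top disc is at (264,197) with its mark line towards (247,155), and the stop bar is at (180–300,40–100) with the cassette nose right behind it. I'll compute the knob axis and zoom in on the stop.

```bash
python3 - <<'E'
from h import *
import pickle
m=pickle.load(open("w5.pkl","rb")); w=lambda u,z:plane(m,np.array(u)/2.3+[140,130],z,True)
print(w((264,197),96), w((247,155),96))
a=cv2.imread("pics/w5.png"); cv2.imwrite("pics/w5c.png",cv2.resize(a[10:170,120:350],None,fx=3,fy=3,interpolation=cv2.INTER_CUBIC))
E
```

```text
[543.50366863 116.95915211  96.        ] [529.75273184 122.87260886  96.        ]
```

View pics/w5c.png

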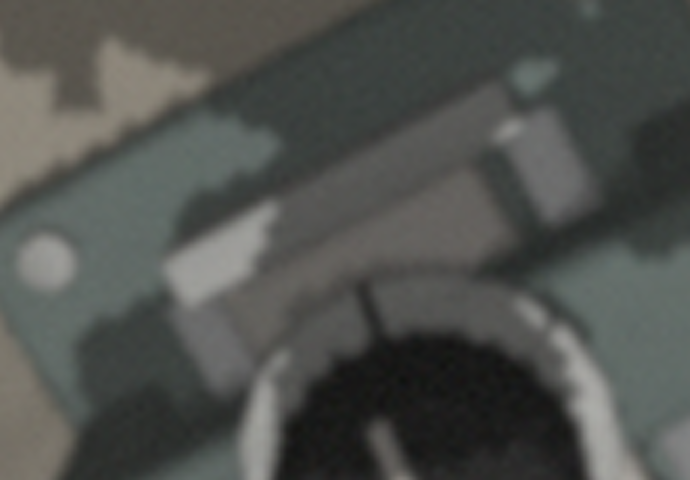

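The nose is flush against the stop with no gap, and the collar mark lines up with the knob mark. I'll grip the knob now.

{"method": "apply_moves", "body": {"motion": [[[-0.0006,0.001,0.02,0,0,0,1],[0,0,0.025,0,0,0,1],[0,0,0.025,0,0,0,1],[0,0,0.012,0,0,0,1],[0,0,0,0,0,0,1],[0,0,0,0,0,0,1]]]}}

```text
time: 15.47
eef_pos: [543.2, 117.0, 142.4]
eef_rot: [-3.141, -0.001, 2.379]
force: [-0.1, 0.7, 0.2]
gripper_width: 85.4
```

{"method": "apply_moves", "body": {"motion": [[[0,0,0,0,0,0,-1],[0,0,0,0,0,0,-1],[0,0,0,0,0,0,-1],[0,0,0,0,0,0,-1],[0,0,0,0,0,0,-1],[0,0,0,0,0,0,-1],[0,0,0,0,0,0,-1],[0,0,0,0,0,0,-1]]], "force": 50}}

```text
time: 16.13
eef_pos: [543.2, 116.7, 143.5]
eef_rot: [3.142, 0.001, 2.38]
force: [-4.7, -4.8, 13.9]
gripper_width: 33.4
```

```bash
python3 -c "
from h import *
st()"
```

```text
{'time': 16.133, 'q': [0.104, 0.605, 1.681, -0.001, 0.855, -0.704], 'eef_pos': [543.184, 116.704, 143.459], 'eef_rot': [3.142, 0.001, 2.38], 'force': [-4.677, -4.841, 13.924], 'moment': [-0.685, 0.671, 0.024], 'gripper_width': 33.439}
```

{"method": "apply_moves", "body": {"motion": [[[0,-0.001,-0.0012,0,0,0,-1],[0,0,0,0,0,0,-1],[0,0,0,0,0,0,-1]]]}}

```text
time: 16.38
eef_pos: [543.0, 116.5, 143.8]
eef_rot: [3.141, 0.0, 2.38]
force: [3.1, 3.3, -8.8]
gripper_width: 33.5
```

{"method": "apply_moves", "body": {"motion": [[[0,0,0,0,0,0.05,-1],[0,0,0,0,0,0.05,-1],[0,0,0,0,0,0.05,-1],[0,0,0,0,0,0.05,-1]]]}}

```text
time: 16.72
eef_pos: [542.8, 116.3, 143.8]
eef_rot: [3.141, 0.0, 2.177]
force: [2.9, 0.7, -7.6]
gripper_width: 33.6
```

```bash
python3 -c "
from h import *
st()"
```

```text
{'time': 16.717, 'q': [0.104, 0.604, 1.682, 0.0, 0.854, -0.503], 'eef_pos': [542.834, 116.343, 143.782], 'eef_rot': [3.141, 0.0, 2.177], 'force': [2.874, 0.748, -7.608], 'moment': [0.214, -0.642, 0.114], 'gripper_width': 33.577}
```

{"method": "apply_moves", "body": {"motion": [[[0,0,0.0005,0,0,0.1,-1],[0,0,0,0,0,0.1,-1],[0,0,0,0,0,0.1,-1],[0,0,0,0,0,0.1,-1],[0,0,0,0,0,0.1,-1],[0,0,0,0,0,0.1,-1],[0,0,0,0,0,0.1,-1],[0,0,0,0,0,0.1,-1],[0,0,0,0,0,0.1,-1],[0,0,0,0,0,0.1,-1],[0,0,0,0,0,0.1,-1],[0,0,0,0,0,0.05,-1]]]}}

```text
time: 17.72
eef_pos: [541.8, 116.2, 143.6]
eef_rot: [-3.141, 0.001, 1.024]
force: [-5.3, -0.2, 6.8]
gripper_width: 34.0
```

```bash
python3 -c "
from h import *
st()"
```

```text
{'time': 17.717, 'q': [0.104, 0.604, 1.684, -0.0, 0.855, 0.65], 'eef_pos': [541.771, 116.189, 143.602], 'eef_rot': [-3.141, 0.001, 1.024], 'force': [-5.28, -0.18, 6.765], 'moment': [-0.042, 0.837, 0.125], 'gripper_width': 33.982}
```

{"method": "apply_moves", "body": {"motion": [[[0,0,0,0,0,0.07,-1],[0,0,0,0,0,0.07,-1],[0,0,0,0,0,0.06,-1]]]}}

```text
time: 17.97
eef_pos: [541.6, 116.3, 143.6]
eef_rot: [-3.14, 0.001, 0.826]
force: [-7.1, 0.8, 7.1]
gripper_width: 33.8
```

```bash
cat > m.py <<'E'
from h import *
s=robot.observe(); print(s["time"],"yaw",s["eef_rot"][2].round(3),"turned",(2.38-s["eef_rot"][2]).round(3),"Mz",s["moment"][2].round(3),"w",s["gripper_width"].round(1),s["force"].round(1),"e6",s["effort"][5].round(3))
E
python3 m.py
```

```text
Traceback (most recent call last):
  File "m.py", line 2, in <module>
    s=robot.observe(); print(s["time"],"yaw",s["eef_rot"][2].round(3),"turned",(2.38-s["eef_rot"][2]).round(3),"Mz",s["moment"][2].round(3),"w",s["gripper_width"].round(1),s["force"].round(1),"e6",s["effort"][5].round(3))
                                                                                                                                                ^^^^^^^^^^^^^^^^^^^^^^^^
AttributeError: 'float' object has no attribute 'round'
```

{"method": "apply_moves", "body": {"motion": [[[0,0,0,0,0,0.05,-1],[0,0,0,0,0,0.05,-1]]]}}

```text
time: 18.13
eef_pos: [541.5, 116.3, 143.6]
eef_rot: [-3.14, 0.001, 0.727]
force: [-6.6, 2.1, 7.8]
gripper_width: 33.3
```

```bash
python3 m.py
```

```text
Traceback (most recent call last):
  File "m.py", line 2, in <module>
    s=robot.observe(); print(s["time"],"yaw",s["eef_rot"][2].round(3),"turned",(2.38-s["eef_rot"][2]).round(3),"Mz",s["moment"][2].round(3),"w",s["gripper_width"].round(1),s["force"].round(1),"e6",s["effort"][5].round(3))
                                                                                                                                                ^^^^^^^^^^^^^^^^^^^^^^^^
AttributeError: 'float' object has no attribute 'round'
```

```bash
sed -i 's/s\["gripper_width"\].round(1)/round(s["gripper_width"],1)/' m.py; python3 m.py
```

```text
18.1333 yaw 0.727 turned 1.653 Mz 0.148 w 33.3 [-6.6  2.1  7.8] e6 -1.756
```

{"method": "apply_moves", "body": {"motion": [[[0,0,0,0,0,0.05,-1],[0,0,0,0,0,0.05,-1]]]}}

```text
time: 18.3
eef_pos: [541.5, 116.4, 143.6]
eef_rot: [-3.14, 0.002, 0.627]
force: [-7.9, 3.2, 9.0]
gripper_width: 33.0
```

```bash
python3 m.py
```

```text
18.3 yaw 0.627 turned 1.753 Mz 0.12 w 33.0 [-7.9  3.2  9. ] e6 -1.853
```

{"method": "apply_moves", "body": {"motion": [[[-0.0003,-0.0005,-0.0004,0,0,0.05,-1],[0,0,0,0,0,0.05,-1]]]}}

```text
time: 18.47
eef_pos: [541.2, 116.5, 143.7]
eef_rot: [-3.141, 0.001, 0.527]
force: [-3.7, 1.3, -0.6]
gripper_width: 33.6
```

```bash
python3 m.py
```

```text
18.4667 yaw 0.527 turned 1.853 Mz 0.161 w 33.6 [-3.7  1.3 -0.6] e6 -1.845
```

{"method": "apply_moves", "body": {"motion": [[[0,0,0,0,0,0.05,-1],[0,0,0,0,0,0.05,-1]]]}}

```text
time: 18.63
eef_pos: [541.2, 116.6, 143.7]
eef_rot: [-3.141, 0.002, 0.427]
force: [-4.0, 3.0, 1.3]
gripper_width: 33.3
```

```bash
python3 m.py
```

```text
18.6333 yaw 0.427 turned 1.953 Mz 0.124 w 33.3 [-4.   3.   1.3] e6 -1.828
```

{"method": "apply_moves", "body": {"motion": [[[0,0,0,0,0,0.05,-1],[0,0,0,0,0,0.05,-1]]]}}

```text
time: 18.8
eef_pos: [541.2, 116.7, 143.7]
eef_rot: [-3.141, 0.002, 0.327]
force: [-4.8, 4.1, 0.9]
gripper_width: 33.7
```

```bash
python3 m.py
```

```text
18.8 yaw 0.327 turned 2.053 Mz 0.124 w 33.7 [-4.8  4.1  0.9] e6 -1.82
```

{"method": "apply_moves", "body": {"motion": [[[0,0,0,0,0,0.05,-1],[0,0,0,0,0,0.05,-1]]]}}

```text
time: 18.97
eef_pos: [541.1, 116.8, 143.7]
eef_rot: [-3.141, 0.002, 0.227]
force: [-4.4, 5.0, -0.5]
gripper_width: 33.2
```

```bash
python3 m.py
```

```text
18.9667 yaw 0.227 turned 2.153 Mz 0.163 w 33.2 [-4.4  5.  -0.5] e6 -1.81
```

{"method": "apply_moves", "body": {"motion": [[[0,0,0,0,0,0.05,-1],[0,0,0,0,0,0.05,-1]]]}}

```text
time: 19.13
eef_pos: [541.1, 116.9, 143.7]
eef_rot: [-3.141, 0.002, 0.127]
force: [-5.2, 6.4, 0.5]
gripper_width: 33.2
```

```bash
python3 m.py
```

```text
19.1333 yaw 0.127 turned 2.253 Mz 0.136 w 33.2 [-5.2  6.4  0.5] e6 -1.801
```

{"method": "apply_moves", "body": {"motion": [[[0,0,0,0,0,0.05,-1],[0,0,0,0,0,0.05,-1]]]}}

```text
time: 19.3
eef_pos: [541.1, 117.0, 143.7]
eef_rot: [-3.141, 0.002, 0.027]
force: [-4.6, 7.3, 0.5]
gripper_width: 33.4
```

```bash
python3 m.py
```

```text
19.3 yaw 0.027 turned 2.353 Mz 0.176 w 33.4 [-4.6  7.3  0.5] e6 -1.792
```

{"method": "apply_moves", "body": {"motion": [[[-0.0002,-0.0004,0,0,0,0.05,-1],[0,0,0,0,0,0.05,-1]]]}}

```text
time: 19.47
eef_pos: [541.0, 117.2, 143.7]
eef_rot: [-3.142, 0.002, -0.072]
force: [-3.5, 4.7, -0.6]
gripper_width: 33.3
```

```bash
python3 m.py
```

```text
19.4667 yaw -0.072 turned 2.452 Mz 0.184 w 33.3 [-3.5  4.7 -0.6] e6 -1.767
```

{"method": "apply_moves", "body": {"motion": [[[0,0,0,0,0,0.05,-1],[0,0,0,0,0,0.05,-1]]]}}

```text
time: 19.63
eef_pos: [541.0, 117.3, 143.7]
eef_rot: [-3.141, 0.002, -0.173]
force: [-3.7, 5.5, -0.1]
gripper_width: 33.2
```

```bash
python3 m.py
```

```text
19.6333 yaw -0.173 turned 2.553 Mz 0.193 w 33.2 [-3.7  5.5 -0.1] e6 -1.777
```

Torque is edging up. From here I'll take one step at a time.

{"method": "apply_moves", "body": {"motion": [[[0,0,0,0,0,0.04,-1],[0,0,0,0,0,0.04,-1]]]}}

```text
time: 19.8
eef_pos: [541.0, 117.3, 143.7]
eef_rot: [-3.141, 0.002, -0.252]
force: [-3.0, 6.1, -0.7]
gripper_width: 33.7
```

```bash
python3 m.py
```

```text
19.8 yaw -0.252 turned 2.632 Mz 0.424 w 33.7 [-3.   6.1 -0.7] e6 -1.079
```

{"method": "apply_moves", "body": {"motion": [[[0,0,0,0,0,0.05,-1]]]}}

```text
time: 19.88
eef_pos: [541.1, 117.4, 143.7]
eef_rot: [-3.142, 0.002, -0.302]
force: [-3.5, 8.2, -0.1]
gripper_width: 33.1
```

```bash
python3 m.py
```

```text
19.8833 yaw -0.302 turned 2.682 Mz 0.502 w 33.1 [-3.5  8.2 -0.1] e6 -1.826
```

{"method": "apply_moves", "body": {"motion": [[[0,0,0,0,0,0.05,-1]]]}}

```text
time: 19.97
eef_pos: [541.1, 117.4, 143.7]
eef_rot: [-3.142, 0.002, -0.352]
force: [-3.3, 8.3, 0.1]
gripper_width: 33.3
```

```bash
python3 m.py
```

```text
19.9667 yaw -0.352 turned 2.732 Mz 0.28 w 33.3 [-3.3  8.3  0.1] e6 -1.733
```

{"method": "apply_moves", "body": {"motion": [[[0,0,0,0,0,0.05,-1]]]}}

```text
time: 20.05
eef_pos: [541.1, 117.5, 143.7]
eef_rot: [-3.141, 0.002, -0.403]
force: [-2.5, 7.9, -0.1]
gripper_width: 33.5
```

```bash
python3 m.py
```

```text
20.05 yaw -0.403 turned 2.783 Mz -0.023 w 33.5 [-2.5  7.9 -0.1] e6 -2.022
```

{"method": "apply_moves", "body": {"motion": [[[0,0,0,0,0,0.05,-1]]]}}

```text
time: 20.13
eef_pos: [541.1, 117.5, 143.7]
eef_rot: [-3.141, 0.002, -0.453]
force: [-3.7, 7.1, -3.0]
gripper_width: 33.3
```

```bash
python3 m.py
```

```text
20.1333 yaw -0.453 turned 2.833 Mz -0.112 w 33.3 [-3.7  7.1 -3. ] e6 -2.183
```

Torque peaked at about 0.5 N m near 2.68 rad and then fell below zero: one click. I'll go slightly further to be past the crest, then release.

{"method": "apply_moves", "body": {"motion": [[[0,0,0,0,0,0.05,-1]]]}}

```text
time: 20.22
eef_pos: [541.1, 117.5, 143.7]
eef_rot: [-3.141, 0.002, -0.503]
force: [-3.6, 9.1, 0.3]
gripper_width: 33.7
```

```bash
python3 m.py
```

```text
20.2167 yaw -0.503 turned 2.883 Mz 0.146 w 33.7 [-3.6  9.1  0.3] e6 -1.684
```

{"method": "apply_moves", "body": {"motion": [[[0,0,0,0,0,0,1],[0,0,0,0,0,0,1],[0,0,0,0,0,0,1],[0,0,0,0,0,0,1],[0,0,0,0,0,0,1],[0,0,0,0,0,0,1],[0,0,0,0,0,0,1],[0,0,-0.02,0,0,0,1],[0,0,-0.03,0,0,0,1],[0,0,-0.03,0,0,0,1],[0,0,0,0,0,0,1],[0,0,0,0,0,0,1]]]}}

```text
time: 21.22
eef_pos: [542.5, 116.9, 225.3]
eef_rot: [-3.14, -0.003, -0.5]
force: [-0.0, -0.7, -0.9]
gripper_width: 85.7
```

```bash
python3 - <<'E'
from h import *
s=st(); a=robot.camera("wrist")[:,:,::-1]; cv2.imwrite("pics/w6full.png",a)
b=robot.camera("top")[:,:,::-1]
c1=cv2.resize(a[150:384,150:370],(560,596),interpolation=cv2.INTER_CUBIC); c2=cv2.resize(b[130:250,120:260],None,fx=1.7,fy=1.7)
o=np.zeros((596,798,3),np.uint8); o[:,:560]=c1; o[:c2.shape[0],560:560+c2.shape[1]]=c2
cv2.imwrite("pics/w6.png",o)
spots("wrist",["knob_top","knob_mark","cassette","back_stop"]); spots("top",["timer","dropper","tape"])
E
```

```text
{'time': 21.217, 'q': [0.105, 0.486, 1.615, -0.0, 1.037, 2.176], 'eef_pos': [542.526, 116.945, 225.263], 'eef_rot': [-3.14, -0.003, -0.5], 'force': [-0.038, -0.735, -0.855], 'moment': [0.051, -0.011, 0.01], 'gripper_width': 85.734}
wrist knob_top [([545.4, 113.9, 92.9], 0.62)]
wrist knob_mark [([555.2, 111.9, 95.4], 0.85)]
wrist cassette [([422.9, -84.9, -3.8], 0.78), ([576.6, 99.4, 7.9], 0.61)]
wrist back_stop []
top timer [([462.6, 329.6, -1.8], 0.78)]
top dropper []
top tape [([691.7, -319.0, 2.5], 0.72)]
```

View pics/w6.png

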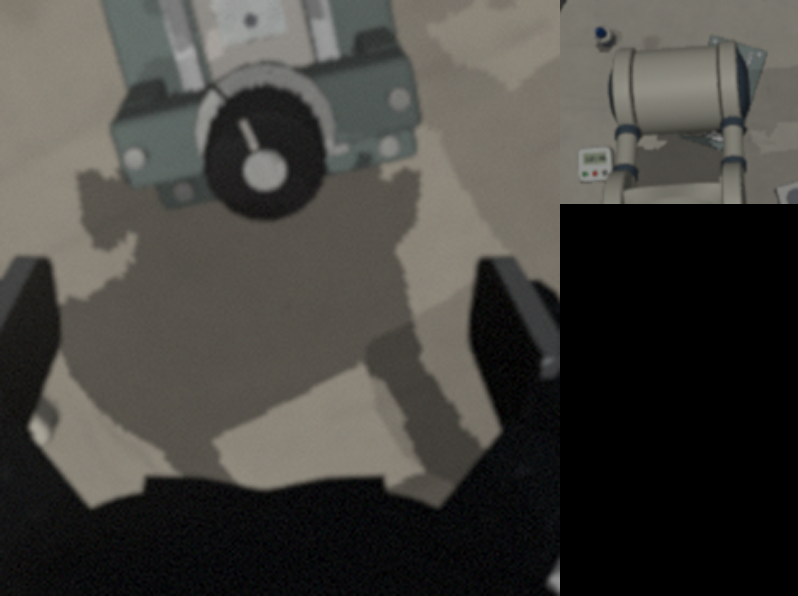

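The knob's mark runs from (264,170) to (243,122). The collar's mark, at about (212,83)–(224,98), now lies counter-clockwise of it. Next I'll compute the slip angle.

```bash
python3 - <<'E'
from h import *
m=robot.camera_model("wrist"); f=lambda u,z:plane(m,(u[0]*220/560+150,u[1]*234/596+150),z,True)
a,b=f((264,170),96),f((243,122),96); c1,c2=f((224,98),66),f((212,83),66)
ax=np.array([542.7,116.8]); 
k=b-a; c=c2[:2]-ax
print(a,b,c1,c2); y1=np.arctan2(k[1],k[0]); print("knob",y1,"collar",np.arctan2(c[1],c[0]),"slip",np.arctan2(c[1],c[0])-y1)
E
```

```text
[541.12964204 117.12295954  96.        ] [556.59074845 115.3144342   96.        ] [557.67044196 122.48398728  66.        ] [563.78705737 123.36104045  66.        ]
knob -0.11644341058613769 collar 0.3016459655345068 slip 0.41808937612064445
```

```bash
python3 -c "
from workcell import robot
print(robot.job_done())"
```

```text
the job is handed in; nothing more can be done
None
```

The middle-sized cassette is in the channel, home against the back stop, and the knob is tightened to one click and released. I handed the job in at about 21 s, with the gripper open and clear above the knob.

- **Cassette:** I picked it up by its fin, set it down nose outside the bridge and slid it in gently. It met the stop at about 16 N, under the 20 N limit. A close crop after release, before tightening, showed the nose flush against the stop bar.
- **Knob:** Over about 2.88 rad clockwise the torque rose to a peak near 2.68 rad, then fell away once. The peak read about 0.5 N m, above the 0.3–0.4 N m you gave; sideways load on the grip may have added to it.
- **Click count:** After release, the knob's mark lies about 0.42 rad clockwise of the collar's mark, which matches one click of 0.39 rad.
- **Checks that fell short:**
  - The tail-to-plate-end distance measured about 3 mm less than I expected. That rests on my own estimate of the plate's end, and the force and the crop both say home.
  - I did not zoom in on the nose again after tightening.
  - The timer and tape were found where they started. The network missed the dropper at the end, but a bottle that looks like it is standing in the last top picture.

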